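Set the reagent lane of the microscopy bench in order

ROBOT

A 7-joint arm with a two-finger parallel gripper is mounted at the origin on the work surface. World frame = base frame: x ahead of the robot, y to its left, z up, the work surface at z = 0. Lengths are in mm, angles in rad, forces in N, time in s.
With the tool pointing down it reaches from about 400 to 875 mm from the base axis. Payload 4.4 kg.
Tool frame: the origin (TCP) lies at the very end of the fingers, on their centre line; the grasp point (between the pads) lies ctrl.grip_point_offset behind it (ctrl.grip_point_offset is the distance from the TCP to the grasp point, in mm); z points along the fingers, y is the line along which they close (so a half turn about z gives the same grasp; the last joint's range is limited). The gripper opens to 85 mm and grips with 20 to 120 N. Pads are 22 mm wide; open, the fingers measure 114 mm over their backs; the gripper's body (76 mm by 85 mm) begins 54 mm behind the grasp point. The pads swing forward as they close: fully open they stand 13 mm farther back than shut.
Start: joints at [-1.237, 0.628, 0.038, 1.517, -0.027, 0.996, -0.02], TCP at [252.98, 598.764, 231.313] pointing down, gripper open.
Joint ranges: [-3.06, 3.06], [-0.37, 2.12], [-1.25, 1.32], [0.18, 2.47], [-1.1, 4.24], [0.23, 1.98], [-2.94, 2.94]. Speed limits (rad/s): [2.57, 2.57, 3.14, 3.14, 3.14, 3.14, 3.14].

INTERFACE

Orientations are given as [roll, pitch, yaw] about the fixed x, y, z axes, in that order (R = Rz(yaw) Ry(pitch) Rx(roll)).
In Python, from cell import read_state, cams, ctrl, models gives the robot as it stands. The module is installed in compiled form; this text tells all that it offers.
- The arm moves only by the shell command python3 -m creep 'ROWS'. ROWS is a JSON object whose key "motion" holds a list of rows, 1 to 12 of them, each of 7 numbers: dx, dy, dz in mm, then a rotation vector rx, ry, rz in rad, then the finger opening in mm; each row shifts and turns the commanded pose from where the row before left it, along the tool's axes as they then stand; what a row does not reach is not made up. A row lasts 1/10 s, in which the tool goes at most 50 mm and 0.15 rad, less where a joint would pass 70% of its speed; a pose out of reach is approached as far as the arm can. The fingers move at their own pace and stop on an object; the grip force is fixed at half the most. Time passes only in rows, so rows that do not move let the fingers close. It prints the time, the measured TCP pose, the force, the opening and the grip force at its end. Input that does not fit is refused with a message, and nothing moves.
- read_state(): the state, without advancing time (a new reading comes with each control period).
- cams.get_image(name): name is "side" or "top"; returns (picture, depth): 384x512x3 uint8, blue, green, red; 384x512 float32, mm along the optical axis (not along the pixel's ray), 0 where there is no reading.
- cams.calibration(name): a dict with "fx", "fy", "cx", "cy" (pixels), "k1" (the pictures are not rectified: a ray, as slopes to the right and down, at radius r is drawn at 1 + k1 r^2 times it, then the intrinsics apply), "rvec" (rotation vector, rad) and "tvec" (3), from world to camera coordinates, as OpenCV has them. Camera axes: x right, y down, z forward; pixel columns grow to the right and rows downward; lengths in mm; the calibration is good to about 2 mm. A picture is of the moment at which its call begins. calibration takes no time and is no camera call.
- ctrl.finish_job(): hands the job in; it is judged then, once.
Trained networks look in the newest picture that a camera, given by its name, has taken for a name from the list of things; names that differ only in an ending like _2 or _b are one class to them, and where a whole thing is asked for, a point or a joint stands for the part that bears it (a point fixed in the world has none). Each returns a list of dicts, best first, with "confidence" (0 to 1); they miss things now and then, are a little off and sometimes report something else, mostly with a low value. They report only what shows in the picture. A call takes as long as a camera call. They do not tell look-alikes from the thing itself.
- models.search_frame(thing, camera): "extent" ([left, top, right, bottom] in pixels, round what is visible of it).
- models.mark_of(thing, camera): "position" ([column, row] in pixels: a listed point, or the origin of a listed thing).
The state is a dict: "clock": time; "qpos": joint angles; "qd": joint speeds; "tau": joint torques, N m; "eef_pos": TCP position; "tool_rot": TCP orientation; "force": force on the tool from outside, world axes, zero at the start; "torque": the same for the moment, N m; "width": finger opening in mm; "gripper_force": force on a finger pad.
Only numpy, scipy, OpenCV 4.12 (cv2) and the standard library are available. Lean on these libraries where they do the work, as an engineer would, in place of code of your own. Each camera call takes 0.05 s, during which the arm holds its last target. There are 200 camera calls.

TASK

The white bottle with the red cap and the white bottle with the green cap have been knocked over. Stand both upright in the tray's lane between the two blue lines, setting them down without dropping them; then press their two raised caps down until they are fully home. Leave the amber bottles standing where they are.

Things in the scene. Friction and masses are not known exactly. Their poses are not given: they have to be found in the camera images.
- tray: Fixed grey tray, 372 x 212 mm, kerb 10 mm high round its edge. Origin: centre of its underside, on the bench; its flat floor is 6 mm up. The lane runs along its x axis between two painted blue lines at y = -31 and +31 mm, x -172 to +172 mm. Four bottles in any order near x = -132, -44, 44, 132 mm: two amber ones stand, two white ones lie across the lane in their gaps.
- red_bottle: White bottle, red cap; at the start it lies on a flat side across the lane. Square body 40 x 40 mm, 88 mm tall, then a conical shoulder, a neck 22 mm across and the round cap. Origin: centre of the square body, 44 mm above the underside. z axis: from underside to cap; x, y square to the sides. 124 mm tall with the cap home. 0.15 to 0.35 kg.
- green_bottle: White square bottle with a green cap, the same in size and axes as the red-capped one and also lying across the lane at the start, with its cap to the other side of the lane.
- red_bottle_cap (a joint): How far the red push-on cap stands up above fully home, along the bottle's z axis: 0 = home, 0.008 m at most; 0.006 to 0.008 at the start. It moves stiffly (about 4 N) and stays where it is left.
- green_bottle_cap (a joint): The same for the green cap.
- red_bottle_captop (a point): Centre of the flat top of the red cap (cap 32 mm across, 24 mm tall), 80 mm from the bottle's origin along its z axis when home.
- green_bottle_captop (a point): The same for the green cap.
- amber_near: Amber bottle with a black cap, standing in the lane; same size and origin as the white ones, 124 mm tall, cap fixed. To be left alone.
- amber_far: Second amber bottle with a black cap, standing in the lane; the same. To be left alone.
- slide_pack: Loose blue pack of slides, 85 x 60 x 28 mm, on the bench beside the tray (on its +y side). Origin: centre of its underside. Not part of the work.
- petri_dishes: Loose stack of two glass dishes, 90 mm across, 28 mm tall, beside the tray on its -y side. Origin: centre of the underside. Not part of the work.
- onion: Loose onion, 72 mm across, 70 mm tall, beside the tray on its -y side. Origin: centre of its underside. Not part of the work.
Mind the look-alikes: they are no part of the job. What is shaped like the red_bottle but turquoise is not meant. What is shaped like the green_bottle but pink is not meant.

How it is judged:
By the outcome, as a careful person would: the job done as asked, in the order asked, and still so for the second after the job is handed in, with the robot touching nothing.
It also fails if it takes over 72 s, if anything falls off the work surface, if the arm or the gripper's body presses on something with over 40 N, if the wrist force passes 120 N, or if a joint passes its speed limit or range.

## Working session

There is one attempt and no reset: what is moved stays moved. The work goes in short steps, Python scripts to look and compute and a shell command to move; the robot and the scene stay as the last step left them, time stands still between calls to the robot, and variables do not carry over. Pictures are saved under pics/ and viewed, at most 10 in all, crops included, and the job is handed in when it is done.

```bash
mkdir -p pics
cat > h.py <<'E'
import numpy as np, cv2
from scipy.spatial.transform import Rotation as R
from cell import read_state, cams, ctrl, models
def cal(n):
    c=cams.calibration(n); K=np.array([[c['fx'],0,c['cx']],[0,c['fy'],c['cy']],[0,0,1.]])
    return K,np.array([c['k1'],0,0,0,0.]),R.from_rotvec(np.ravel(c['rvec'])).as_matrix(),np.ravel(c['tvec'])
def cloud(n,depth):
    K,D,Rm,t=cal(n); h,w=depth.shape
    uv=np.stack(np.meshgrid(np.arange(w),np.arange(h)),-1).reshape(-1,1,2).astype(float)
    s=cv2.undistortPoints(uv,K,D).reshape(h,w,2)
    P=np.dstack([s*depth[...,None],depth]); W=(P-t)@Rm
    W[depth<=0]=np.nan; return W
def ray(n,uv,z):
    K,D,Rm,t=cal(n); s=cv2.undistortPoints(np.array(uv,float).reshape(-1,1,2),K,D).reshape(-1,2)
    d=np.c_[s,np.ones(len(s))]@Rm; o=-t@Rm
    return o+d*((z-o[2])/d[:,2])[:,None]
def proj(n,P):
    K,D,Rm,t=cal(n); return cv2.projectPoints(np.array(P,float).reshape(-1,1,3),cv2.Rodrigues(Rm)[0],t,K,D)[0].reshape(-1,2)
E
python3 - <<'E'
from h import *
print(ctrl.grip_point_offset, read_state())
ims=[]
for n in('top','side'):
    im,d=cams.get_image(n); np.savez('%s0.npz'%n,im=im,d=d); cv2.imwrite('pics/%s0.png'%n,im)
    K,D,Rm,t=cal(n); print(n,'cam pos',-t@Rm,'axis',Rm[2])
    for th in('tray','red_bottle','green_bottle','red_bottle_captop','green_bottle_captop','amber_near'):
        for r in models.mark_of(th,n)[:4]: print(th,np.round(r['position'],1),round(r['confidence'],2))
E
```

```text
18.700000000000003 {'clock': 0.0, 'qpos': array([-1.23679932,  0.62934629,  0.03842766,  1.51835511, -0.02699616,
        0.99628808, -0.01999096]), 'qd': array([ 1.44442761e-03, -1.94649430e-05,  1.69324806e-04, -3.64454880e-03,
       -5.52194881e-04,  1.27492639e-03,  1.45251543e-03]), 'tau': array([-1.42239730e-05, -5.63417780e+01,  1.22661106e+00, -1.93443471e+01,
        1.11174028e-02,  1.09134571e-02,  6.64067286e-06]), 'eef_pos': array([252.72739109, 598.18894974, 230.39284026]), 'tool_rot': array([-3.13971350e+00,  1.93159911e-05,  2.74181865e+00]), 'force': array([ 0.6389046 , -0.13635133, -0.62651571]), 'torque': array([-0.03719225, -0.02252178, -0.02445353]), 'gripper_force': 0.0, 'width': 85.36203736068148}
top cam pos [ 427.10339635  -25.22740937 1062.81173376] axis [ 0.10097601 -0.00410651 -0.99488039]
tray [236.  174.2] 0.63
red_bottle [229.9 192.7] 0.83
red_bottle [150.  247.8] 0.76
green_bottle [360.4 129.2] 0.76
green_bottle [239.6 125.8] 0.66
red_bottle_captop [126.  255.8] 0.57
red_bottle_captop [198.4 189.4] 0.52
green_bottle_captop [388.4 142. ] 0.7
green_bottle_captop [272.8 128.9] 0.57
amber_near [234.3 152.7] 0.83
side cam pos [ 295.12023898 -662.83522027  647.44031925] axis [ 0.28572784  0.70471647 -0.64941073]
tray [251.  196.2] 0.85
red_bottle [232.2 193. ] 0.93
red_bottle [147.4 155.7] 0.92
green_bottle [304.2 183.7] 0.79
green_bottle [333.  252.3] 0.65
green_bottle [378.3 295.5] 0.61
green_bottle [268.9 177.3] 0.24
red_bottle_captop [223.5 169.7] 0.5
green_bottle_captop [317.1 206.2] 0.63
amber_near [268.5 178.2] 0.62
```

View pics/top0.png

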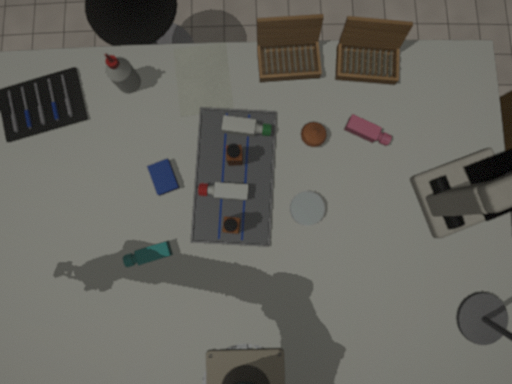

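View pics/side0.png

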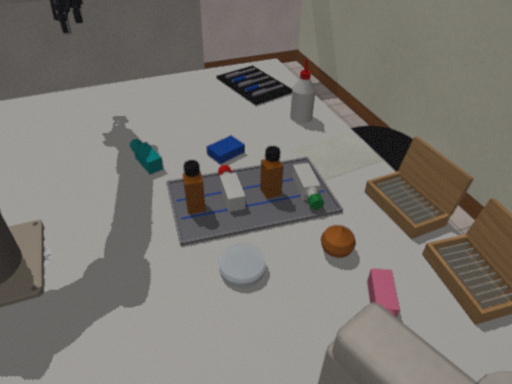

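The top picture shows the tray centred near (236,175), with the lane running up the picture. From bottom to top it holds an amber bottle (231,225), the red-capped white bottle (230,191, cap at 203,189), an amber bottle (235,152) and the green-capped white bottle (240,125, cap at 268,129).

Candidates for red are (230,191), white, and (150,254), turquoise. Candidates for green are (240,125), white, and (367,129), pink. The white bottles lying in the tray fit the description. I'll measure them and confirm in one crop.

Run:
```python
from h import *
f=np.load('top0.npz'); im,d=f['im'],f['d']; W=cloud('top',d)
cv2.imwrite('pics/crop.png',cv2.resize(im[95:255,180:290],None,fx=3.6,fy=3.6,interpolation=cv2.INTER_CUBIC))
reg=np.zeros(d.shape,bool); reg[100:250,185:285]=1
hsv=cv2.cvtColor(im,cv2.COLOR_BGR2HSV); H,S,V=[hsv[...,i].astype(int) for i in range(3)]
# blue lines
b=reg&(H>105)&(H<130)&(S>100)
ys,xs=np.nonzero(b); P=ray('top',np.c_[xs,ys],6.); 
print('blue',len(P), 'z depth',np.nanmedian(W[b][:,2]))
best=None
for th in np.radians(np.arange(-12,12,.1)):
    n=np.array([-np.sin(th),np.cos(th)]); s=P[:,:2]@n
    for c in np.arange(np.median(s)-15,np.median(s)+15,.5):
        e=np.minimum(np.abs(abs(s-c)-31),4).sum()
        if best is None or e<best[0]: best=(e,th,c)
e,th,c=best; u=np.array([np.cos(th),np.sin(th)]); n=np.array([-u[1],u[0]])
print('yaw deg',np.degrees(th),'c',c,'mean err',e/len(P)); a=P[:,:2]@u
print('along ext',np.percentile(a,[.5,99.5]))
cen=u*np.mean(np.percentile(a,[.5,99.5]))+n*c; print('tray centre',cen, 'from mark',ray('top',models.mark_of('tray','top')[0]['position'],0.))
def loc(p): p=np.asarray(p)[...,:2]-cen; return np.stack([p@u,p@n],-1)
print('floor z',np.nanmedian(W[reg][:,2]))
for nm,(r0,r1,c0,c1) in dict(red=(178,205,192,260),green=(110,138,212,280)).items():
    m=np.zeros(d.shape,bool); m[r0:r1,c0:c1]=1
    w=m&(W[...,2]>34)&(W[...,2]<60)
    body=m&(S<60)&(V>120)&(W[...,2]>25)
    q=W[body&w]; rect=cv2.minAreaRect(ray('top',np.c_[np.nonzero(body)[::-1]],46.)[:,:2].astype(np.float32))
    col=m&(S>110)&((H<10)|(H>170) if nm=='red' else (H>45)&(H<90))
    cp=ray('top',np.c_[np.nonzero(col)[::-1]],30.)
    print(nm,'bodytop z',np.median(q[:,2]),'rect',rect,'loc',loc(np.array(rect[0])),'cap mean',cp.mean(0),loc(cp).min(0),loc(cp).max(0),col.sum())
for p in((231,225),(235,152)):
    print('amber top z',W[p[1],p[0]], loc(ray('top',p,130.)))
np.savez('tray.npz',cen=cen,th=th)
```

```text
blue 293 z depth 6.410738191052338
yaw deg -1.000000000000039 c 36.299989906258084 mean err 3.0912990086353385
along ext [392.24602659 726.00865492]
tray centre [559.67570513  26.53634364] from mark [[565.25144292  11.67550209   0.        ]]
floor z 5.430910915114408
red bodytop z 45.90270752824996 rect ((517.6885986328125, 33.005435943603516), (96.6326904296875, 34.613922119140625), 84.41969299316406) loc [-42.09361288   5.73533098] cap mean [523.27818365 100.24354441  30.        ] [-52.89272683  60.96689353] [-20.96848639  84.7931267 ] 102
green bodytop z 45.64816871574396 rect ((692.7237548828125, 1.4062767028808594), (80.72881317138672, 33.84406280517578), 82.1670913696289) loc [133.46636603 -22.80423087] cap mean [680.51284051 -73.17950302  30.        ] [ 110.20868073 -107.579941  ] [134.99218037 -88.55445482] 55
amber top z [427.51930303  21.18272827 134.46794088] [[-132.04473742   -7.43588321]]
amber top z [602.19257613   8.49128993 130.84016226] [[ 42.98261154 -17.26713653]]
```

View pics/crop.png

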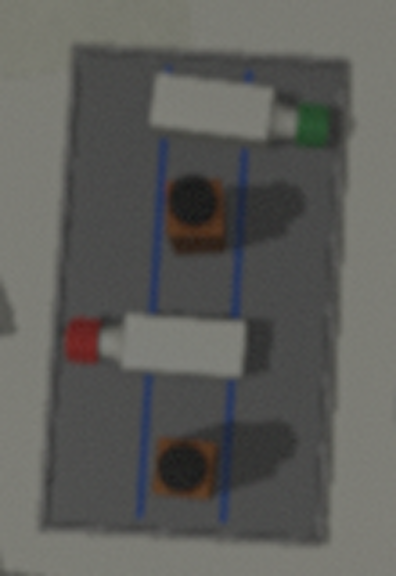

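```bash
python3 -m creep '{"motion":[[0,0,0,0,0,0,85]]}'
```

```text
clock: 0.85
eef_pos: [253.0, 598.8, 231.4]
tool_rot: [3.141, -0.0, 2.742]
force: [0.2, 0.8, -1.1]
width: 84.8
gripper_force: 0.0
```

The crop shows the white bottle with the red cap (cap at 85,340) and the white one with the green cap (cap at 315,125), so the two targets are confirmed. The line fit was poor, so I'll refine it.

```bash
python3 - <<'E'
from h import *
from scipy.optimize import minimize
f=np.load('top0.npz'); im,d=f['im'],f['d'].copy(); W=cloud('top',d)
hsv=cv2.cvtColor(im,cv2.COLOR_BGR2HSV); H,S,V=[hsv[...,i].astype(int) for i in range(3)]
B=im.astype(int); blu=B[...,0]-np.maximum(B[...,1],B[...,2])
reg=np.zeros(d.shape,bool); reg[100:245,205:262]=1
b=reg&(blu>20)&(W[...,2]<14); ys,xs=np.nonzero(b); P=ray('top',np.c_[xs,ys],6.)[:,:2]; print(len(P))
def cost(p):
    n=np.array([-np.sin(p[0]),np.cos(p[0])]); return np.minimum(np.abs(np.abs(P@n-p[1])-31),6).sum()
best=min(((cost((t,c)),t,c) for t in np.radians(np.arange(-10,10,.25)) for c in np.arange(-100,160,1)))
r=minimize(cost,best[1:],method='Nelder-Mead'); th,c=r.x; print(np.degrees(th),c,r.fun/len(P))
u=np.array([np.cos(th),np.sin(th)]); n=np.array([-u[1],u[0]]); k=np.abs(np.abs(P@n-c)-31)<4
a=P[k]@u; e=np.sort(a)[[2,-3]]; print('ext',e,e[1]-e[0]); cen=u*e.mean()+n*c; print('centre',cen)
# tray outline
def loc(p): p=np.asarray(p)[...,:2]-cen; return np.stack([p@u,p@n],-1)
for nm,(r0,r1,c0,c1) in dict(red=(178,205,192,260),green=(110,138,212,280)).items():
    m=np.zeros(d.shape,bool); m[r0:r1,c0:c1]=1
    body=m&(S<70)&(V>110)&(W[...,2]>41)&(W[...,2]<52)
    q=ray('top',np.c_[np.nonzero(body)[::-1]],46.)[:,:2]
    rect=cv2.minAreaRect(q.astype(np.float32)); 
    s=1 if nm=='red' else -1
    L=loc(q); v=s*L[:,1]; o=np.argsort(v)
    # axis from PCA of body
    ev=np.linalg.svd(q-q.mean(0),full_matrices=False)[2][0]; ev=ev*np.sign(ev[1])*s
    t=(q-q.mean(0))@ev; w=(q-q.mean(0))@np.array([-ev[1],ev[0]])
    hist=[(round(x),round(np.ptp(w[(t>=x)&(t<x+5)]),0) if ((t>=x)&(t<x+5)).sum()>1 else 0) for x in np.arange(t.min(),t.max(),5)]
    print(nm,len(q),'ax deg',np.degrees(np.arctan2(ev[1],ev[0])),'under',q.mean(0)+ev*t.min(),'t',t.min(),t.max(),'wc',(w.min()+w.max())/2,hist)
    col=m&(S>110)&((H<10)|(H>170) if nm=='red' else (H>45)&(H<90))
    cp=ray('top',np.c_[np.nonzero(col)[::-1]],32.)[:,:2]; tt=(cp-q.mean(0))@ev-t.min(); ww=(cp-q.mean(0))@np.array([-ev[1],ev[0]])
    print(' cap along from underside',np.percentile(tt,[2,98]),'lat',np.percentile(ww,[2,98]), 'meanxy',q.mean(0))
for p in((230,225),(234,151)): print('amber',ray('top',p,130.),loc(ray('top',p,130.)))
for p in((231,468),(341,62),(333,540),(45,525),(75,48)): print('corner',loc(ray('top',[[p[0]/3.6+180,p[1]/3.6+95]],16.)))
np.savez('tray.npz',cen=cen,th=th); print(read_state()['qpos'],read_state()['eef_pos'])
E
python3 -m creep '{"motion":[[0,0,0,0,0,0,85],[40,0,0,0,0,0,85],[40,0,0,0,0,0,85],[40,0,0,0,0,0,85],[40,0,0,0,0,0,85]]}'; python3 -c "
from h import *
s=read_state();print(s['qpos'],s['eef_pos'],s['tool_rot'])"
```

```text
310
-4.571275412603257 62.22280758206281 1.4042990765428147
ext [388.31845917 725.5160816 ] 337.1976224284559
centre [560.10480167  17.63901871]
red 456 ax deg 84.77797995011748 under [512.79629454 -17.30340016] t -43.9395119405745 47.123320345626865 wc -0.06959878841010081 [(-44, np.float64(34.0)), (-39, np.float64(34.0)), (-34, np.float64(34.0)), (-29, np.float64(34.0)), (-24, np.float64(34.0)), (-19, np.float64(32.0)), (-14, np.float64(34.0)), (-9, np.float64(34.0)), (-4, np.float64(34.0)), (1, np.float64(34.0)), (6, np.float64(34.0)), (11, np.float64(34.0)), (16, np.float64(32.0)), (21, np.float64(34.0)), (26, np.float64(34.0)), (31, np.float64(34.0)), (36, np.float64(34.0)), (41, np.float64(16.0)), (46, np.float64(3.0))]
 cap along from underside [107.10259868 129.44883115] lat [-14.18297099  15.39729909] meanxy [516.79546302  26.45374053]
green 421 ax deg -99.02536060643101 under [699.34279778  43.48138493] t -42.72052829406765 42.82911784246026 wc 0.10425082332181113 [(-43, np.float64(33.0)), (-38, np.float64(36.0)), (-33, np.float64(33.0)), (-28, np.float64(33.0)), (-23, np.f
[... 530 characters left out ...]
ber [[604.85433167  10.88612565 130.        ]] [[45.14538006 -3.16491052]]
corner [[-130.88952037  -36.03376681]]
corner [[ 180.42689108 -101.78374406]]
corner [[-179.32568169 -113.87349867]]
corner [[-180.44241378   98.23314188]]
corner [[180.11015901 101.18046184]]
[-1.23682783  0.62832829  0.03848136  1.51739684 -0.02699143  0.99626239
 -0.02001541] [252.9637635  598.79546358 231.36060541]
clock: 1.35
eef_pos: [104.2, 661.6, 231.4]
tool_rot: [3.141, -0.0, 2.741]
force: [1.3, 0.6, 0.3]
width: 85.1
gripper_force: 0.0
[-1.47974282  0.65826607  0.04111239  1.45652663 -0.02953454  1.0271369
 -0.26129397] [104.1838966  661.56638805 231.40993232] [ 3.14137292e+00 -1.96876809e-04  2.74144227e+00]
```

```bash
python3 -m creep '{"motion":[[-46,-30,0,0,0,0,85],[-46,-30,0,0,0,0,85],[-46,-30,0,0,0,0,85],[-46,-30,0,0,0,0,85],[-46,-30,0,0,0,0,85],[-46,-30,0,0,0,0,85],[-46,-30,0,0,0,0,85],[-46,-30,0,0,0,0,85],[-46,-30,0,0,0,0,85],[-46,-30,0,0,0,0,85],[-40,-30,0,0,0,0,85],[-40,-30,0,0,0,0,85]]}'; python3 -c "
from h import *
s=read_state();print(s['qpos'],s['eef_pos'],s['tool_rot'])"
python3 - <<'E'
from h import *
f=np.load('top0.npz'); im,d=f['im'],f['d'].copy(); W=cloud('top',d)
B=im.astype(int); blu=np.maximum(B[...,0]-np.maximum(B[...,1],B[...,2]),0)
# per-row weighted line columns
pts={0:[],1:[]}
for r in range(102,244):
    if 108<r<136 or 178<r<202: continue
    g=[]
    for k,(c0) in enumerate((223.5-(r-102)*.045,249-(r-102)*.045)):
        cs=np.arange(int(c0)-6,int(c0)+7); w=blu[r,cs]*(blu[r,cs]>15)
        if w.max()>25: pts[k].append(((cs*w).sum()/w.sum(),r,w.max()))
for k in pts:
    P=ray('top',np.array(pts[k])[:,:2],6.)[:,:2]; 
    p=np.polyfit(P[:,0],P[:,1],1); res=P[:,1]-np.polyval(p,P[:,0]); ok=abs(res)<3; p=np.polyfit(P[ok,0],P[ok,1],1)
    print(k,len(P),ok.sum(),'deg',np.degrees(np.arctan(p[0])),'y at x=560',np.polyval(p,560),'rms',np.std(P[ok,1]-np.polyval(p,P[ok,0])),P[:,0].min(),P[:,0].max())
E
```

```text
clock: 2.55
eef_pos: [436.4, 158.3, 231.7]
tool_rot: [3.141, 0.001, 2.742]
force: [1.5, 0.7, 0.2]
width: 85.4
gripper_force: 0.0
[-0.47897138  0.36645519  0.09497779  2.01795441 -0.0496447   0.75822904
  0.81687426] [436.41481516 158.30874742 231.66346485] [3.14072641e+00 6.56500710e-04 2.74191383e+00]
0 79 79 deg -4.521647124899947 y at x=560 48.848348896687554 rms 0.25412551320982635 396.3723444372665 670.8686481483965
1 44 44 deg -4.547419103695172 y at x=560 -13.357932660656715 rms 0.28855793167436533 389.65469211096155 666.5884257727917
```

```bash
python3 -m creep '{"motion":[[-40,-24,0,0,0,0,85],[-40,-24,0,0,0,0,85],[-39,-23,0,0,0,0,85],[0,0,0,0,0,0.14,85],[0,0,0,0,0,0.14,85],[0,0,0,0,0,0.14,85],[0,0,0,0,0,0.14,85],[0,0,0,0,0,0.14,85],[0,0,0,0,0,0.14,85],[0,0,0,0,0,0.14,85],[0,0,0,0,0,0.14,85],[0,0,0,0,0,0.14,85]]}'; python3 -c "
from h import *
s=read_state();print(s['qpos'],s['eef_pos'],s['tool_rot'])"
python3 -m creep '{"motion":[[0,0,0,0,-0.14,0,85],[0,0,0,0,-0.14,0,85],[0,0,0,0,-0.14,0,85]]}'; python3 -c "
from h import *
s=read_state();print(s['qpos'],s['eef_pos'],s['tool_rot'],R.from_euler('xyz',s['tool_rot']).as_matrix())"
```

```text
clock: 3.75
eef_pos: [517.5, 48.4, 231.5]
tool_rot: [3.141, -0.0, 1.476]
force: [0.4, 0.9, 1.0]
width: 84.7
gripper_force: 0.0
[-0.46612609  0.47756377  0.46564409  1.88711733 -0.2808973   0.84082968
  0.04903061] [517.48738103  48.42200378 231.47235924] [ 3.14121783e+00 -2.74720552e-04  1.47620643e+00]
clock: 4.05
eef_pos: [518.3, 48.4, 232.6]
tool_rot: [3.138, 0.424, 1.48]
force: [-0.7, 0.5, -1.4]
width: 84.9
gripper_force: 0.0
[-0.82164252  0.62913457  0.67856638  1.80842203  0.03135902  0.94992421
 -0.32864564] [518.31521754  48.38241881 232.58539761] [3.13775866 0.4238966  1.47981572] [[ 0.08281384  0.99600008 -0.03355171]
 [ 0.90772331 -0.08928402 -0.40995946]
 [-0.41131529  0.00349465 -0.91148644]]
```

```bash
cat > kin.py <<'E'
import numpy as np, itertools
from scipy.optimize import least_squares
from scipy.spatial.transform import Rotation as R
LO=np.array([-3.06,-.37,-1.25,.18,-1.1,.23,-2.94]); HI=np.array([3.06,2.12,1.32,2.47,4.24,1.98,2.94])
data=[([-1.23682783,0.62832829,0.03848136,1.51739684,-0.02699143,0.99626239,-0.02001541],[252.96,598.8,231.36],[3.141,0,2.742]),
([-1.47974282,0.65826607,0.04111239,1.45652663,-0.02953454,1.0271369,-0.26129397],[104.18,661.57,231.41],[3.14137,-.0002,2.74144]),
([-0.47897138,0.36645519,0.09497779,2.01795441,-0.0496447,0.75822904,0.81687426],[436.415,158.309,231.66],[3.14073,.00066,2.74191]),
([-0.46612609,0.47756377,0.46564409,1.88711733,-0.2808973,0.84082968,0.04903061],[517.487,48.422,231.47],[3.14122,-.00027,1.47621]),
([-0.82164252,0.62913457,0.67856638,1.80842203,0.03135902,0.94992421,-0.32864564],[518.315,48.382,232.585],[3.13776,.4239,1.47982])]
def fk(q,p,sg):
    d1,d3,d5,d7,a3,a5,a6,y0,y7=p; q=np.array(q)*sg
    M=R.from_euler('z',q[0]+y0); t=np.array([0,0,d1]); 
    M=M*R.from_euler('y',q[1]); t=t+M.apply([0,0,d3])
    M=M*R.from_euler('z',q[2]); t=t+M.apply([a3,0,0]); M=M*R.from_euler('y',q[3]); t=t+M.apply([-a5,0,d5])
    M=M*R.from_euler('z',q[4])*R.from_euler('y',q[5]); t=t+M.apply([a6,0,d7])
    return t,M*R.from_euler('z',q[6]+y7)
def res(p,sg):
    o=[]
    for q,x,e in data:
        t,M=fk(q,p,sg); o+=list(t-x)+list(300*(M.inv()*R.from_euler('xyz',e)).as_rotvec())
    return np.r_[o, (np.array(p)[4:7])*.02]
def fit():
    best=None
    for s in itertools.product((1,-1),repeat=4):
        sg=np.array([s[0],1,s[1],1,s[2],1,s[3]])
        for y0,y7 in itertools.product((0,np.pi/2,np.pi,-np.pi/2),repeat=2):
            r=least_squares(res,[300,400,400,250,0,0,0,y0,y7],args=(sg,),max_nfev=40)
            if best is None or r.cost<best[0]: best=(r.cost,r.x,sg)
    return best
if __name__=='__main__':
    c,p,sg=fit(); print(c,np.round(p,3),sg,np.round(res(p,sg),1)); np.savez('kin.npz',p=p,sg=sg)
E
python3 kin.py
```

```text
47.83859152605822 [ 3.49902e+02  5.37973e+02  4.34722e+02  2.78663e+02  4.90380e+01
 -1.19490e+01  6.39540e+01 -4.30000e-02  1.52800e+00] [-1  1 -1  1 -1  1 -1] [ 1.1 -0.2  0.1 -0.1 -0.  -0.3  2.1 -0.3  0.4  0.   0.  -0.2 -2.1  7.
  0.7 -0.   0.  -0.2  0.1 -1.1 -0.9  0.   0.  -0.2 -0.8  0.  -0.3 -5.4
 -0.1  0.9  1.  -0.2  1.3]
```

```bash
cat > feas.py <<'E'
from kin import *
z=np.load('kin.npz'); p,sg=z['p'],z['sg']; rng=np.random.default_rng(0)
th=np.radians(-4.53); u=np.array([np.cos(th),np.sin(th),0]); n=np.array([-u[1],u[0],0]); Z=np.array([0,0,1.])
def solve(x,M,seeds):
    best=None
    for q0 in seeds:
        r=least_squares(lambda q:np.r_[fk(q,p,sg)[0]-x,300*(M.inv()*fk(q,p,sg)[1]).as_rotvec()],np.clip(q0,LO+.02,HI-.02),bounds=(LO+.01,HI-.01),max_nfev=60)
        if best is None or r.cost<best[0]: best=(r.cost,r.x)
        if best[0]<1: break
    return best
q0=np.array(data[-1][0])
if __name__=='__main__':
  for nm,c,s in (('red',[516,21,72.],1),('green',[692,7,72.],-1)):
    for phi in (0,15,30,45):
      f=np.radians(phi); tz=np.cos(f)*s*n-np.sin(f)*Z
      for ty in (u,-u):
        M=R.from_matrix(np.c_[np.cross(ty,tz),ty,tz]); x=np.array(c)+18.7*tz
        b=solve(x,M,[q0]+[rng.uniform(LO,HI) for _ in range(6)])
        print(nm,phi,'ty',ty[0]>0,round(b[0],1),np.round(b[1],2))
E
python3 feas.py
```

```text
red 0 ty True 0.0 [ 0.62  1.33 -0.26  1.74 -1.03  1.39  1.34]
red 0 ty False 0.2 [ 0.56  1.32 -0.19  1.74 -1.08  1.45 -1.77]
red 15 ty True 0.0 [ 0.79  1.26 -0.48  1.8  -0.78  1.02  1.12]
red 15 ty False 0.2 [ 0.57  1.19 -0.19  1.82 -1.03  1.22 -1.83]
red 30 ty True 0.0 [ 0.84  1.17 -0.61  1.86 -0.55  0.77  0.86]
red 30 ty False 0.0 [ 0.72  1.11 -0.43  1.87 -0.77  0.85 -2.09]
red 45 ty True 0.0 [ 1.03  1.36 -1.21  1.93  0.69  0.68 -0.4 ]
red 45 ty False 0.0 [ 1.    1.3  -1.13  1.92  0.53  0.63  2.89]
green 0 ty True 0.6 [-0.89  1.82  1.29  1.01 -0.03  1.45 -0.41]
green 0 ty False 0.0 [-0.59  1.48  0.41  1.04  0.87  1.63  2.26]
green 15 ty True 0.0 [-0.49  1.33  0.18  1.14  0.93  1.53 -0.95]
green 15 ty False 0.0 [-0.76  1.47  0.76  1.11  0.37  1.35  2.49]
green 30 ty True 0.0 [-0.69  1.3   0.6   1.21  0.38  1.21 -0.66]
green 30 ty False 58.5 [-0.38  1.18  0.01  1.29  0.95  1.37  2.14]
green 45 ty True 0.0 [-0.74  1.26  0.8   1.29 -0.03  1.05 -0.36]
green 45 ty False 12.3 [ 0.02  1.19 -0.61  1.36  1.28  1.49  2.03]
```

```bash
python3 -m creep '{"motion":[[14.5,0,36.5,0,0,0,62],[14.5,0,36.5,0,0,0,62],[14.5,0,36.5,0,0,0,62],[14.5,0,36.5,0,0,0,62],[10,0,25,0,0,0,62],[0,0,0,0,0,0,62],[0,0,0,0,0,0,62]]}'
cat > st.py <<'E'
from h import *
s=read_state(); M=R.from_euler('xyz',s['tool_rot']).as_matrix()
import sys
if len(sys.argv)>1:
    t=np.array(eval(sys.argv[1]),float)
    if len(sys.argv)>2: t=t+18.7*M[:,2]
    print('delta in tool axes',np.round(M.T@(t-s['eef_pos']),1))
print('tcp',np.round(s['eef_pos'],1),'grasp',np.round(s['eef_pos']-18.7*M[:,2],1),'q',np.round(s['qpos'],2),'F',np.round(s['force'],1),'w',round(s['width'],1)); print(np.round(M,3))
E
python3 st.py '[518.6,46.4,33]' g
python3 - <<'E'
from h import *
im,d=cams.get_image('side'); cv2.imwrite('pics/s1.png',cv2.resize(im[80:270,130:380],None,fx=3,fy=3))
E
```

```text
clock: 4.75
eef_pos: [517.0, 40.5, 47.9]
tool_rot: [3.142, 0.42, 1.482]
force: [-0.1, -0.1, 1.6]
width: 62.2
gripper_force: 0.0
delta in tool axes [11.5  1.  29.8]
tcp [517.   40.5  47.9] grasp [517.7  48.1  64.9] q [-0.72  0.9   0.55  1.93 -0.08  0.57 -0.34] F [-0.1 -0.1  1.6] w 62.2
[[ 0.081  0.996 -0.036]
 [ 0.909 -0.089 -0.407]
 [-0.408  0.    -0.913]]
```

View pics/s1.png

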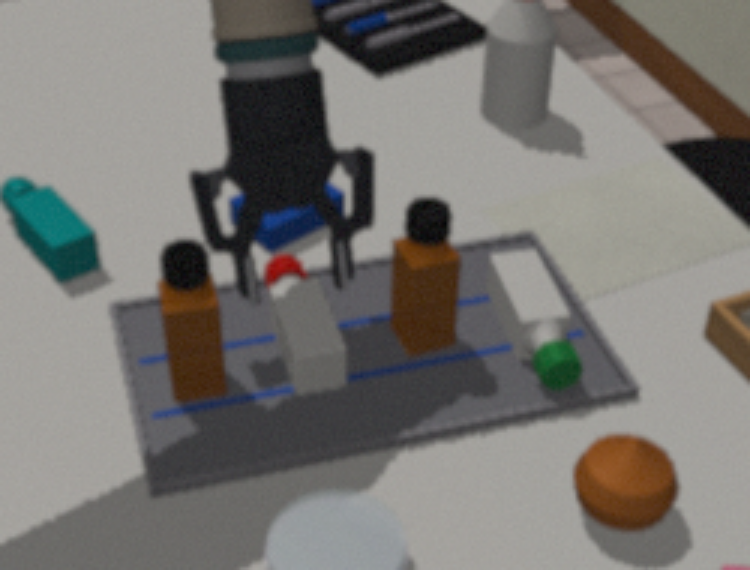

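The fingers (tips near 245,285 and 343,270 in the crop) straddle the red-capped bottle, clear of both ambers. I'll descend and grip.

```bash
python3 -m creep '{"motion":[[6,1,15,0,0,0,62],[5.5,0,14.5,0,0,0,62],[0,0,0,0,0,0,62],[0,0,0,0,0,0,30],[0,0,0,0,0,0,30],[0,0,0,0,0,0,30],[0,0,0,0,0,0,30],[0,0,0,0,0,0,30]]}'; python3 st.py '[518.6,46.4,33]' g
```

```text
clock: 5.6
eef_pos: [518.0, 39.3, 16.2]
tool_rot: [3.14, 0.419, 1.482]
force: [0.4, 0.8, 2.6]
width: 39.2
gripper_force: 60.9
delta in tool axes [-0.4 -0.1  0.4]
tcp [518.   39.3  16.2] grasp [518.7  46.9  33.2] q [-0.71  0.96  0.53  1.93 -0.09  0.51 -0.35] F [0.4 0.8 2.6] w 39.2
[[ 0.081  0.996 -0.035]
 [ 0.91  -0.089 -0.406]
 [-0.407  0.001 -0.913]]
```

```bash
python3 -m creep '{"motion":[[-6,0,-14,0,0,0,30],[-12,0,-27,0,0,0,30],[-12,0,-27,0,0,0,30],[-12,0,-27,0,0,0,30],[0,0,0,0,0,0,30]]}';  python3 -m creep '{"motion":[[0,0,0,0,0.1,0,30],[0,0,0,0,0.14,0,30],[0,0,0,0,0.14,0,30],[0,0,0,0,0.14,0,30],[0,0,0,0,0.14,0,30],[0,0,0,0,0.14,0,30],[0,0,0,0,0,0,30]]}'; python3 st.py
```

```text
clock: 6.1
eef_pos: [519.4, 39.3, 123.5]
tool_rot: [3.136, 0.417, 1.478]
force: [0.1, 0.0, -3.5]
width: 39.1
gripper_force: 60.9
clock: 6.8
eef_pos: [516.4, 28.0, 116.9]
tool_rot: [-3.136, -0.349, 1.46]
force: [0.5, -2.4, -3.0]
width: 39.5
gripper_force: 60.9
tcp [516.4  28.  116.9] grasp [515.8  21.6 134.5] q [ 0.21  0.64 -0.13  2.01 -0.53  0.56  0.46] F [ 0.5 -2.4 -3. ] w 39.5
[[ 0.104  0.994  0.032]
 [ 0.934 -0.108  0.341]
 [ 0.342 -0.006 -0.94 ]]
```

```bash
python3 -m creep '{"motion":[[0,0,0,0,0.12,0,30],[0,0,0,0,0.12,0,30],[0,0,0,0,0.12,0,30],[0,0,0,0,0.12,0,30],[0,0,0,0,0.12,0,30],[0,0,0,0,0.12,0,30],[0,0,0,0,0.08,0,30],[0,0,0,0,0,0,30],[0,0,0,0,0,0,30]]}'; python3 st.py
python3 - <<'E'
from h import *
s=read_state(); M=R.from_euler('xyz',s['tool_rot']).as_matrix(); p=s['eef_pos']
M0=np.array([[.081,.996,-.035],[.91,-.089,-.406],[-.407,.001,-.913]]); p0=np.array([518,39.3,16.2])
ax=np.array([np.cos(np.radians(84.8)),np.sin(np.radians(84.8)),0])
o=M0.T@(np.array([516.8,26.5,26])-p0); a=M0.T@ax; np.savez('redrel.npz',o=o,a=a)
print('predicted origin',p+M@o,'axis',M@a)
im,d=cams.get_image('side'); cv2.imwrite('pics/s2.png',cv2.resize(im[80:270,130:380],None,fx=3,fy=3))
E
```

```text
clock: 7.7
eef_pos: [516.4, 39.9, 117.6]
tool_rot: [-3.128, -1.148, 1.471]
force: [0.6, 0.3, -1.8]
width: 39.0
gripper_force: 61.0
tcp [516.4  39.9 117.6] grasp [514.9  23.  125.3] q [ 0.81  1.08 -0.55  1.89 -0.77  0.89  1.01] F [ 0.6  0.3 -1.8] w 39.0
[[ 0.041  0.996  0.078]
 [ 0.408 -0.088  0.909]
 [ 0.912 -0.006 -0.41 ]]
predicted origin [515.41862468  30.15838243 104.79279341] axis [0.0075118  0.00256777 1.00032726]
```

View pics/s2.png

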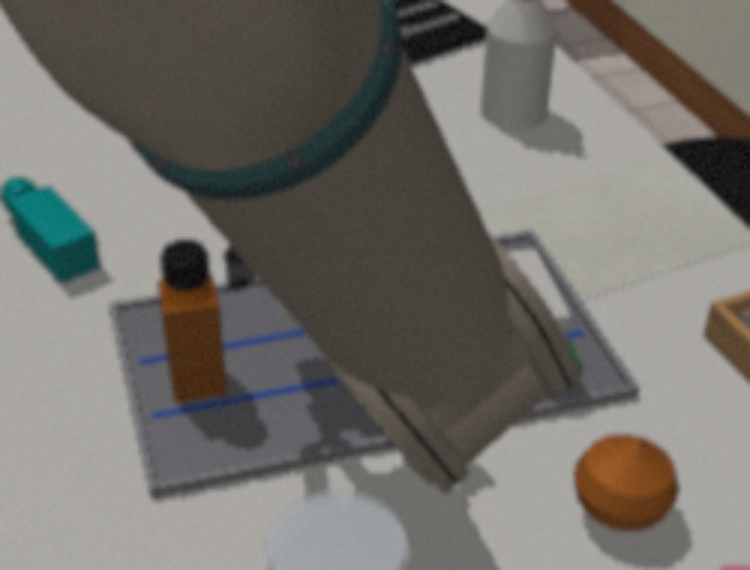

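The side view shows the arm's wrist in front of the bottle, with its low end near (450,480), above the dishes. The predicted bottle axis is vertical, so I'll lower it in small steps while watching the force.

```bash
python3 -m creep '{"motion":[[-10,0.5,2.5,0,0,0,30],[-13,0.5,3.3,0,0,0,30],[-13,0.5,3.3,0,0,0,30],[-13,0.5,3.3,0,0,0,30],[0,0,0,0,0,0,30],[0,0,0,0,0,0,30]]}'; python3 st.py; python3 -c "
from h import *
s=read_state(); M=R.from_euler('xyz',s['tool_rot']).as_matrix(); z=np.load('redrel.npz')
print('origin',s['eef_pos']+M@z['o'],M@z['a'])
im,d=cams.get_image('top');W=cloud('top',d);cv2.imwrite('pics/t2.png',cv2.resize(im[60:280,150:350],None,fx=2.7,fy=2.7)); print(im[205:206,180:220].tolist()[0][:1])
im,d=cams.get_image('side');W2=cloud('side',d);q=np.vstack([W.reshape(-1,3),W2.reshape(-1,3)]);k=(q[:,0]>380)&(q[:,0]<640)&(q[:,1]<-120)&(q[:,1]>-330)&(q[:,2]>60);print(np.percentile(q[k],[0,5,50,100],axis=0))"
```

```text
clock: 8.35
eef_pos: [517.8, 30.9, 68.4]
tool_rot: [-3.13, -1.151, 1.472]
force: [0.1, 0.9, -2.0]
width: 39.5
gripper_force: 61.0
tcp [517.8  30.9  68.4] grasp [516.3  13.9  76. ] q [ 0.81  1.17 -0.53  1.85 -0.74  0.87  1.06] F [ 0.1  0.9 -2. ] w 39.5
[[ 0.04   0.996  0.079]
 [ 0.405 -0.088  0.91 ]
 [ 0.913 -0.005 -0.407]]
origin [516.82921067  21.1950342   55.57305501] [ 6.15884744e-03 -4.39729197e-04  1.00033970e+00]
[[122, 128, 128]]
[[ 380.00871243 -329.99958591  119.72219694]
 [ 393.1567578  -327.64976452  177.57051797]
 [ 472.69181337 -286.45875574  268.6834864 ]
 [ 547.45355961 -120.10953723  532.77700251]]
```

View pics/t2.png

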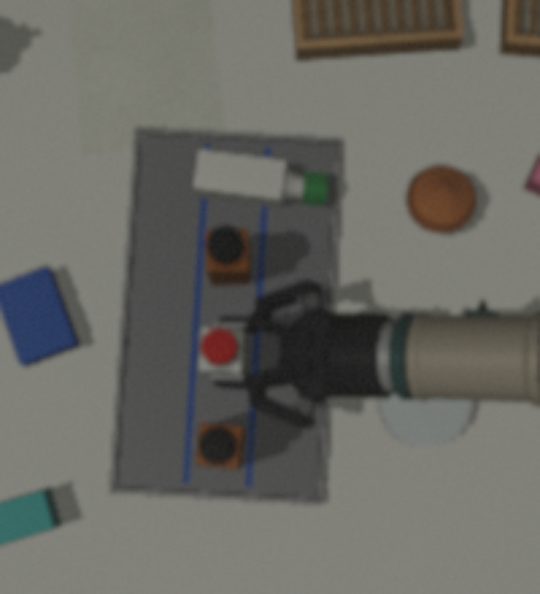

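The top view shows the red-capped bottle upright at (220,347), inside the lane and clear of both ambers. I'll lower it to contact.

```bash
python3 -m creep '{"motion":[[-0.9,0,0.4,0,0,0,30],[-0.9,0,0.4,0,0,0,30],[-0.9,0,0.4,0,0,0,30],[-0.9,0,0.4,0,0,0,30],[0,0,0,0,0,0,30]]}'|grep -E 'eef|force'; python3 -m creep '{"motion":[[-0.5,0,0.2,0,0,0,30],[-0.5,0,0.2,0,0,0,30],[0,0,0,0,0,0,30]]}'|grep -E 'eef|force'; python3 -m creep '{"motion":[[-0.5,0,0.2,0,0,0,30],[0,0,0,0,0,0,30]]}'|grep -E 'eef|force'
```

```text
eef_pos: [517.9, 30.7, 64.7]
force: [0.6, -0.3, -1.5]
gripper_force: 61.0
eef_pos: [517.9, 30.7, 63.6]
force: [-0.8, 0.2, -2.8]
gripper_force: 61.0
eef_pos: [518.0, 30.8, 63.4]
force: [0.0, -0.2, -0.5]
gripper_force: 61.3
```

```bash
for i in 1 2; do python3 -m creep '{"motion":[[-0.5,0,0.2,0,0,0,30],[0,0,0,0,0,0,30]]}'|grep -E 'eef|^force'; done; python3 -m creep '{"motion":[[-0.5,0,0.2,0,0,0,30],[-0.5,0,0.2,0,0,0,30],[0,0,0,0,0,0,30]]}'|grep -E 'eef|^force'
```

```text
eef_pos: [518.0, 30.9, 63.4]
force: [-0.8, -1.4, 2.4]
eef_pos: [518.0, 30.9, 63.4]
force: [-0.2, -4.3, 6.2]
eef_pos: [518.1, 31.1, 63.4]
force: [-1.2, -5.9, 10.5]
```

```bash
python3 -m creep '{"motion":[[0.9,0,-0.4,0,0,0,30],[0,0,0,0,0,0,30],[0,0,0,0,0,0,46],[0,0,0,0,0,0,50],[0,0,0,0,0,0,60],[0,0,0,0,0,0,60],[0,0,0,0,0,0,60]]}'; python3 -m creep '{"motion":[[0,0,-10,0,0,0,60],[0,0,-25,0,0,0,60],[0,0,-30,0,0,0,60],[0,0,-30,0,0,0,60],[0,0,-20,0,0,0,60],[0,0,0,0,0,0,60]]}'; python3 st.py
```

```text
clock: 10.85
eef_pos: [517.9, 30.6, 61.8]
tool_rot: [-3.132, -1.15, 1.474]
force: [1.1, -0.0, -0.7]
width: 59.9
gripper_force: 0.0
clock: 11.45
eef_pos: [509.6, -78.2, 109.0]
tool_rot: [-3.138, -1.145, 1.474]
force: [-0.2, -0.4, -0.5]
width: 59.7
gripper_force: 0.0
tcp [509.6 -78.2 109. ] grasp [508.1 -95.2 116.7] q [ 0.91  1.1  -0.45  1.72 -0.63  1.12  0.98] F [-0.2 -0.4 -0.5] w 59.7
[[ 0.04   0.996  0.084]
 [ 0.411 -0.093  0.907]
 [ 0.911 -0.002 -0.413]]
```

```bash
python3 -m creep '{"motion":[[36,0,-16,0,0,0,60],[36,0,-16,0,0,0,60],[36,0,-16,0,0,0,60],[0,0,0,0,-0.14,0,56],[0,0,0,0,-0.14,0,56],[0,0,0,0,-0.14,0,56],[0,0,0,0,-0.14,0,56],[0,0,0,0,-0.14,0,56],[0,0,0,0,-0.04,0,56],[0,0,0,0,0,0,56],[0,0,0,0,0,0,56]]}'; python3 st.py
python3 - <<'E'
from h import *
s=read_state(); M=R.from_euler('xyz',s['tool_rot']).as_matrix()
f=np.radians(24.5); a=np.array([np.cos(np.radians(-99)),np.sin(np.radians(-99)),0]); Z=np.array([0,0,1.])
tz=-np.cos(f)*Z-np.sin(f)*a; ty=np.cross(Z,a); D=np.c_[np.cross(ty,tz),ty,tz]
print('rotvec needed',R.from_matrix(M.T@D).as_rotvec()); np.save('Dg.npy',D)
t=np.array([689.3,-19.8,100])+18.7*tz; print('delta after rot',D.T@(t-s['eef_pos']),'delta now',M.T@(t-s['eef_pos']),t)
E
```

```text
clock: 12.55
eef_pos: [508.7, -73.3, 226.8]
tool_rot: [-3.137, -0.411, 1.481]
force: [-0.4, -1.1, -1.0]
width: 56.2
gripper_force: 0.0
tcp [508.7 -73.3 226.8] grasp [508.1 -80.8 243.9] q [ 0.52  0.52 -0.25  1.85 -0.36  0.9   0.45] F [-0.4 -1.1 -1. ] w 56.2
[[ 0.082  0.996  0.031]
 [ 0.913 -0.087  0.398]
 [ 0.399 -0.005 -0.917]]
rotvec needed [-0.03252597  0.0168433   0.06161508]
delta after rot [ 21.21387751 170.01056315 167.71246044] delta now [ 13.31225184 176.43559051 161.78490634] [690.5131123  -12.14071037  82.98372423]
```

```bash
python3 -m creep '{"motion":[[0,0,0,-0.032,0.017,0.062,56],[0,42,0,0,0,0,56],[0,43,0,0,0,0,56],[0,43,0,0,0,0,56],[0,42,0,0,0,0,56],[5.3,0,42,0,0,0,56],[5.3,0,42,0,0,0,56],[5.3,0,42,0,0,0,56],[5.3,0,42,0,0,0,56],[0,0,0,0,0,0,56],[0,0,0,0,0,0,56]]}'; python3 st.py '[689.3,-19.8,33]' g
```

```text
clock: 13.65
eef_pos: [690.2, -14.0, 81.1]
tool_rot: [-3.138, -0.427, 1.41]
force: [0.5, -0.2, -0.2]
width: 55.7
gripper_force: 0.0
delta in tool axes [-25.3   0.2  60. ]
tcp [690.2 -14.   81.1] grasp [689.  -21.6  98.1] q [ 0.32  0.9  -0.23  1.53 -0.37  0.77  0.28] F [ 0.5 -0.2 -0.2] w 55.7
[[ 0.146  0.987  0.063]
 [ 0.898 -0.159  0.41 ]
 [ 0.414 -0.003 -0.91 ]]
```

Run:
```python
from h import *
s=read_state(); M=R.from_euler('xyz',s['tool_rot']).as_matrix(); print(R.from_matrix(M.T@np.load('Dg.npy')).as_rotvec())
im,d=cams.get_image('side'); a=im[100:240,200:360]
im2,d2=cams.get_image('top'); b=im2[90:230,190:300]
h=560; cv2.imwrite('pics/s3.png',np.hstack([cv2.resize(a,(448,392)),cv2.resize(b,(308,392))]))
```

```text
[-0.00176122  0.00023259 -0.00346447]
```

View pics/s3.png

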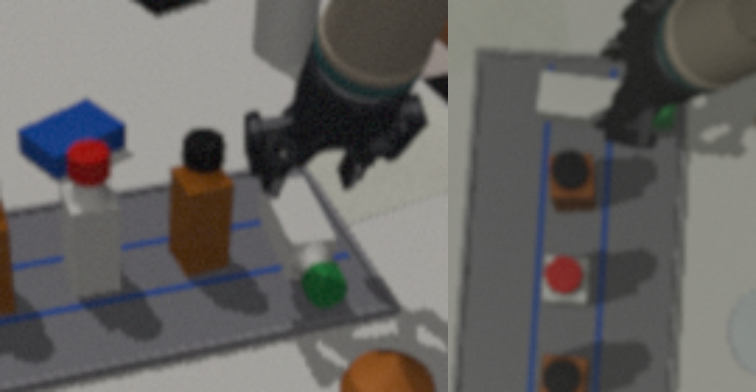

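The red-capped bottle stands in the lane at (90,220) left and (565,275) right. The fingers are over the green-capped bottle, clear of the amber and the kerb. Next I'll descend and grip.

```bash
python3 -m creep '{"motion":[[-8,0,20,0,0,0,56],[-8,0,20,0,0,0,56],[-5.5,0,12,0,0,0,56],[-3.5,0,8,0,0,0,56],[0,0,0,0,0,0,56]]}'; python3 -m creep '{"motion":[[0,0,0,0,0,0,30],[0,0,0,0,0,0,30],[0,0,0,0,0,0,30],[0,0,0,0,0,0,30],[0,0,0,0,0,0,30]]}'; python3 st.py '[689.3,-19.8,33]' g
```

```text
clock: 14.25
eef_pos: [691.3, -11.6, 17.6]
tool_rot: [-3.141, -0.427, 1.411]
force: [0.9, -0.8, 1.1]
width: 56.1
gripper_force: 0.0
clock: 14.75
eef_pos: [692.6, -11.3, 19.3]
tool_rot: [3.139, -0.427, 1.413]
force: [0.2, -3.9, 5.6]
width: 39.1
gripper_force: 61.8
delta in tool axes [-2.4 -1.8  2.6]
tcp [692.6 -11.3  19.3] grasp [691.3 -18.9  36.4] q [ 0.32  0.99 -0.24  1.54 -0.37  0.67  0.32] F [ 0.2 -3.9  5.6] w 39.1
[[ 0.143  0.987  0.068]
 [ 0.899 -0.158  0.408]
 [ 0.414  0.003 -0.91 ]]
```

```bash
python3 - <<'E'
from h import *
s=read_state(); M=R.from_euler('xyz',s['tool_rot']).as_matrix()
ax=np.array([M[0,0],M[1,0],0])*-1; ax/=np.linalg.norm(ax)
o=M.T@(np.array([692.4,0,26])-s['eef_pos']); print(o,ax); o[1]=0; np.savez('grnrel.npz',o=o,a=M.T@ax)
E
python3 -m creep '{"motion":[[5,0,-11,0,0,0,30],[10,0,-22,0,0,0,30],[12.5,0,-27,0,0,0,30],[12.5,0,-27,0,0,0,30],[8,0,-18,0,0,0,30],[0,0,0,0,-0.1,0,30],[0,0,0,0,-0.14,0,30],[0,0,0,0,-0.14,0,30],[0,0,0,0,-0.14,0,30],[0,0,0,0,-0.14,0,30],[0,0,0,0,-0.14,0,30],[0,0,0,0,0,0,30]]}'; python3 st.py
```

```text
[12.90298459 -1.93675654 -1.45699108] [-0.15680558 -0.98762949 -0.        ]
clock: 15.95
eef_pos: [690.9, 1.2, 130.3]
tool_rot: [-3.137, 0.37, 1.427]
force: [-0.5, 2.8, -3.8]
width: 39.0
gripper_force: 60.9
tcp [690.9   1.2 130.3] grasp [692.    7.9 147.7] q [-0.38  0.89  0.32  1.4   0.12  1.   -0.37] F [-0.5  2.8 -3.8] w 39.0
[[ 0.134  0.989 -0.056]
 [ 0.923 -0.145 -0.357]
 [-0.361 -0.004 -0.932]]
```

```bash
python3 -m creep '{"motion":[[0,0,0,0,-0.12,0,30],[0,0,0,0,-0.12,0,30],[0,0,0,0,-0.12,0,30],[0,0,0,0,-0.12,0,30],[0,0,0,0,-0.12,0,30],[0,0,0,0,-0.12,0,30],[0,0,0,0,-0.05,0,30],[0,0,0,0,0,0,30],[0,0,0,0,0,0,30]]}'; python3 st.py
cat > g.py <<'E'
from h import *
s=read_state(); M=R.from_euler('xyz',s['tool_rot']).as_matrix(); z=np.load('grnrel.npz')
o=s['eef_pos']+M@z['o']; a=M@z['a']; print('origin',o,'axis',a)
# rotation to make axis vertical and tool y along tray x
c=np.cross(a,[0,0,1]); th=np.radians(-4.53); ty=M[:,1]; yawerr=th-np.arctan2(ty[1],ty[0])
Rw=R.from_rotvec([0,0,yawerr])*R.from_rotvec(c); print('rotvec tool',M.T@Rw.as_rotvec())
M2=Rw.as_matrix()@M; p2=s['eef_pos']
for zz in (56,50.5): print('delta to z',zz,M2.T@(np.array([691.7,7.3,zz])-(p2+M2@z['o'])))
E
python3 g.py
```

```text
clock: 16.85
eef_pos: [691.2, -10.7, 133.0]
tool_rot: [-3.14, 1.141, 1.413]
force: [0.2, 0.4, -1.4]
width: 39.1
gripper_force: 61.1
tcp [691.2 -10.7 133. ] grasp [693.9   6.1 140.8] q [-0.67  1.28  0.61  1.13  0.4   1.42 -0.63] F [ 0.2  0.4 -1.4] w 39.1
[[ 0.065  0.987 -0.144]
 [ 0.412 -0.158 -0.897]
 [-0.909 -0.001 -0.417]]
origin [692.30069817  -4.08896198 121.87619539] axis [ 0.001253   -0.00392024  0.99999153]
rotvec tool [-0.07350914 -0.00364577 -0.03153223]
delta to z 56 [64.63516507 -1.06474455 16.93650736]
delta to z 50.5 [69.64224082 -1.07154746 19.2122811 ]
```

```bash
python3 -m creep '{"motion":[[0,0,0,-0.073,-0.004,-0.031,30],[13,0,3.4,0,0,0,30],[13,0,3.4,0,0,0,30],[13,-0.5,3.4,0,0,0,30],[13,-0.5,3.4,0,0,0,30],[12.6,0,3.4,0,0,0,30],[0,0,0,0,0,0,30],[0,0,0,0,0,0,30]]}'; python3 g.py
```

```text
clock: 17.65
eef_pos: [691.5, 0.3, 67.3]
tool_rot: [3.137, 1.148, 1.487]
force: [0.3, 0.7, -2.6]
width: 39.1
gripper_force: 61.6
origin [692.07956161   6.93276789  56.10952758] axis [-4.19356773e-04  3.82127008e-03  9.99992611e-01]
rotvec tool [ 0.00031047  0.0037762  -0.00064961]
delta to z 56 [ 0.24373234 -0.39957854 -0.21213724]
delta to z 50.5 [ 5.25080813 -0.40638149  2.06363641]
```

```bash
python3 -m creep '{"motion":[[0.9,0,0.4,0,0,0,30],[0.9,0,0.4,0,0,0,30],[0.9,0,0.4,0,0,0,30],[0.9,0,0.4,0,0,0,30],[0,0,0,0,0,0,30]]}'|grep -E 'eef|^force';for i in 1 2 3 4; do python3 -m creep '{"motion":[[0.5,0,0.2,0,0,0,30],[0,0,0,0,0,0,30]]}'|grep -E 'eef|^force'; done
```

```text
eef_pos: [691.6, 0.6, 63.8]
force: [-0.0, 0.0, -1.8]
eef_pos: [691.6, 0.6, 63.8]
force: [-0.8, 1.4, -0.4]
eef_pos: [691.6, 0.6, 63.7]
force: [-1.6, 1.3, 4.6]
eef_pos: [691.7, 0.6, 63.8]
force: [-2.5, 2.7, 6.1]
eef_pos: [691.6, 0.6, 63.8]
force: [-4.0, 3.5, 7.5]
```

Run:
```python
from h import *
im,d=cams.get_image('top'); im2,d2=cams.get_image('side')
for n in('top','side'):
    for th in('green_bottle_captop','red_bottle_captop'):
        print(n,th,[(np.round(ray(n,r['position'],137.)[0],1),round(r['confidence'],2)) for r in models.mark_of(th,n)[:3]])
cv2.imwrite('pics/s4.png',np.hstack([cv2.resize(im2[100:240,200:360],(448,392)),cv2.resize(im[90:230,190:300],(308,392))]))
W=cloud('top',d); hsv=cv2.cvtColor(im,cv2.COLOR_BGR2HSV); H,S=hsv[...,0],hsv[...,1]
for nm,k in dict(green=(H>45)&(H<85)&(S>110),red=((H<8)|(H>172))&(S>140)).items():
    k=k&(W[...,2]>120)&(W[...,0]>480)&(W[...,0]<730)&(abs(W[...,1])<60); print(nm,k.sum(),np.median(W[k],0))
    t=k&(W[...,2]>128); uv=np.c_[np.nonzero(t)[::-1]]; print(ray('top',uv,137.).mean(0))
```

```text
top green_bottle_captop [(array([ 624.9, -364.3,  137. ]), 0.64), (array([692.4,   7.3, 137. ]), 0.59)]
top red_bottle_captop [(array([603.3,  12.8, 137. ]), 0.74), (array([350.5, 272. , 137. ]), 0.58), (array([522.8,  15.9, 137. ]), 0.56)]
side green_bottle_captop [(array([ 425.5, -280.7,  137. ]), 0.4)]
side red_bottle_captop [(array([512.4,  18.9, 137. ]), 0.79), (array([332.4, 131.9, 137. ]), 0.44)]
green 111 [689.11092089   6.71570721 136.94814024]
[688.64513669   7.10201559 137.        ]
red 118 [515.08192605  19.43175074 136.05802221]
[515.45108631  19.64188233 137.        ]
```

View pics/s4.png

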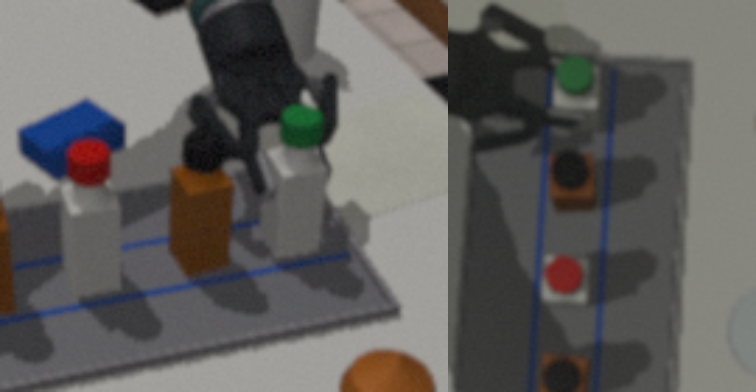

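Both white bottles are upright in the lane, the green cap at (300,125) left and (575,75) right, and the cap height of about 137 mm is as expected. I'll release and retreat.

```bash
python3 -m creep '{"motion":[[-0.7,0,-0.3,0,0,0,30],[0,0,0,0,0,0,30],[0,0,0,0,0,0,46],[0,0,0,0,0,0,50],[0,0,0,0,0,0,58],[0,0,0,0,0,0,58],[0,0,0,0,0,0,58]]}'|grep -E 'eef|force'; python3 -m creep '{"motion":[[0,0,-10,0,0,0,58],[0,0,-25,0,0,0,58],[0,0,-30,0,0,0,58],[0,0,-30,0,0,0,58],[0,0,-20,0,0,0,58],[0,0,0,0,0,0,58]]}'; python3 st.py
```

```text
eef_pos: [691.6, 0.6, 62.1]
force: [0.6, -0.1, -0.5]
gripper_force: 0.0
clock: 20.55
eef_pos: [701.0, 109.8, 110.4]
tool_rot: [3.129, 1.143, 1.486]
force: [0.3, 0.4, 0.7]
width: 58.0
gripper_force: 0.0
tcp [701.  109.8 110.4] grasp [702.2 126.8 118.2] q [-0.77  1.36  0.58  0.95  0.37  1.56 -0.64] F [0.3 0.4 0.7] w 58.0
[[ 0.035  0.997 -0.064]
 [ 0.413 -0.073 -0.908]
 [-0.91   0.005 -0.415]]
```

```bash
python3 -m creep '{"motion":[[-36,0,-16.5,0,0,0,40],[-36,0,-16.5,0,0,0,0],[-36,0,-16.5,0,0,0,0],[0,0,0,0,0.14,0,0],[0,0,0,0,0.14,0,0],[0,0,0,0,0.14,0,0],[0,0,0,0,0.14,0,0],[0,0,0,0,0.14,0,0],[0,0,0,0,0.14,0,0],[0,0,0,0,0.14,0,0],[0,0,0,0,0.14,0,0]]}'
python3 - <<'E'
from h import *
im,d=cams.get_image('top'); W=cloud('top',d); hsv=cv2.cvtColor(im,cv2.COLOR_BGR2HSV); H,S=hsv[...,0],hsv[...,1]
for nm,k in dict(green=(H>45)&(H<85)&(S>110),red=((H<8)|(H>172))&(S>140)).items():
    k=k&(W[...,2]>128)&(W[...,0]>480)&(W[...,0]<730)&(abs(W[...,1])<60); print(nm,k.sum(),np.median(W[k],0),ray('top',np.c_[np.nonzero(k)[::-1]],137.).mean(0))
E
python3 st.py '[690,7,165]'
```

```text
clock: 21.65
eef_pos: [699.2, 104.9, 229.3]
tool_rot: [3.138, 0.023, 1.491]
force: [-0.1, 0.3, -1.0]
width: -0.3
gripper_force: 0.0
green 15 [ 6.83561902e+02 -5.67548772e-01  1.36620561e+02] [ 6.83305933e+02 -2.09903437e-01  1.37000000e+02]
red 114 [515.26296311  19.45872357 136.16579708] [515.51621957  19.64933877 137.        ]
delta in tool axes [-86.9  -1.9  67.4]
tcp [699.7  95.  230.4] grasp [699.6  95.4 249.1] q [-0.3   0.73  0.21  1.34 -0.13  1.09 -0.17] F [-1.8 -6.7  0.4] w 0.0
[[ 0.092  0.996  0.003]
 [ 0.996 -0.092 -0.024]
 [-0.023  0.005 -1.   ]]
```

```bash
python3 -m creep '{"motion":[[0,0,0,0,0.02,0,0],[-43,-1,0,0,0,0,0],[-43,-1,0,0,0,0,0],[0,0,30,0,0,0,0],[0,0,30,0,0,0,0],[0,0,10,0,0,0,0],[0,0,8,0,0,0,0],[0,0,0,0,0,0,0],[0,0,0,0,0,0,0]]}'; python3 st.py '[690.5,7.2,145]'
```

```text
clock: 22.6
eef_pos: [691.7, 20.4, 152.0]
tool_rot: [3.138, 0.007, 1.493]
force: [0.1, -0.7, 0.6]
width: 0.1
gripper_force: 0.0
delta in tool axes [-13.2  -0.2   7.1]
tcp [691.7  20.4 152. ] grasp [691.6  20.5 170.7] q [-0.17  0.78  0.18  1.47 -0.15  0.91 -0.03] F [ 0.1 -0.7  0.6] w 0.1
[[ 0.078  0.997  0.003]
 [ 0.997 -0.078 -0.008]
 [-0.007  0.004 -1.   ]]
```

```bash
python3 -m creep '{"motion":[[-13.2,0,0,0,0,0,0],[0,0,7,0,0,0,0],[0,0,4,0,0,0,0],[0,0,2,0,0,0,0],[0,0,0,0,0,0,0],[0,0,0,0,0,0,0]]}'|grep -E 'eef|^force'; for i in 1 2 3; do python3 -m creep '{"motion":[[0,0,1,0,0,0,0],[0,0,1,0,0,0,0],[0,0,0,0,0,0,0]]}'|grep -E 'eef|^force'; done
```

```text
eef_pos: [689.9, 6.9, 138.1]
force: [0.0, -0.1, -0.3]
eef_pos: [690.2, 6.8, 136.6]
force: [-0.1, 0.7, 3.2]
eef_pos: [690.1, 6.7, 134.2]
force: [-0.6, -0.2, 4.0]
eef_pos: [690.0, 6.7, 132.0]
force: [0.7, 1.2, 2.5]
```

```bash
for i in 1 2 3; do python3 -m creep '{"motion":[[0,0,1,0,0,0,0],[0,0,0,0,0,0,0],[0,0,0,0,0,0,0]]}'|grep -E 'eef|^force'; done
```

```text
eef_pos: [689.9, 6.5, 131.0]
force: [-0.1, 0.4, 2.3]
eef_pos: [690.0, 6.5, 130.2]
force: [0.5, 0.6, 3.7]
eef_pos: [690.2, 6.7, 130.1]
force: [-1.7, 0.9, 8.2]
```

Green is stopping at 130 mm, its home height. I'll push a little harder to be sure, then go to red.

```bash
python3 -m creep '{"motion":[[0,0,1,0,0,0,0],[0,0,1,0,0,0,0],[0,0,1,0,0,0,0],[0,0,0,0,0,0,0],[0,0,0,0,0,0,0]]}'|grep -E 'eef|^force'; python3 -m creep '{"motion":[[0,0,-5,0,0,0,0],[0,0,-20,0,0,0,0],[0,0,-20,0,0,0,0],[0,-43,0,0,0,0,0],[0,-43,0,0,0,0,0],[0,-43,0,0,0,0,0],[0,-43,0,0,0,0,0],[0,0,0,0,0,0,0],[0,0,0,0,0,0,0]]}'; python3 st.py '[516,20.4,140]'
```

```text
eef_pos: [691.5, 6.5, 130.1]
force: [-3.4, 1.4, 21.5]
clock: 26.4
eef_pos: [517.3, 20.1, 170.5]
tool_rot: [3.14, 0.008, 1.492]
force: [0.8, 0.5, 0.7]
width: -0.3
gripper_force: 0.0
delta in tool axes [ 0.4 -1.4 30.5]
tcp [517.3  20.1 170.5] grasp [517.3  20.3 189.2] q [-0.22  0.53  0.18  1.95 -0.13  0.67 -0.04] F [0.8 0.5 0.7] w -0.3
[[ 0.079  0.997  0.001]
 [ 0.997 -0.079 -0.008]
 [-0.008  0.001 -1.   ]]
```

```bash
python3 -m creep '{"motion":[[0,-1.4,15,0,0,0,0],[0,0,12,0,0,0,0],[0,0,4,0,0,0,0],[0,0,0,0,0,0,0],[0,0,0,0,0,0,0]]}'|grep -E 'eef|^force'; for i in 1 2 3; do python3 -m creep '{"motion":[[0,0,1,0,0,0,0],[0,0,1,0,0,0,0],[0,0,1,0,0,0,0],[0,0,0,0,0,0,0]]}'|grep -E 'eef|^force'; done
```

```text
eef_pos: [517.5, 20.1, 139.7]
force: [-0.1, 0.2, -1.4]
eef_pos: [517.0, 20.3, 136.8]
force: [-0.6, 0.4, -0.2]
eef_pos: [517.1, 20.3, 133.8]
force: [-0.4, -0.3, 2.9]
eef_pos: [517.1, 20.2, 130.6]
force: [0.2, 0.1, 2.8]
```

```bash
for i in 1 2; do python3 -m creep '{"motion":[[0,0,1,0,0,0,0],[0,0,1,0,0,0,0],[0,0,0,0,0,0,0],[0,0,0,0,0,0,0]]}'|grep -E 'eef|^force'; done; python3 -m creep '{"motion":[[0,0,1,0,0,0,0],[0,0,0,0,0,0,0],[0,0,0,0,0,0,0]]}'|grep -E 'eef|^force'; python3 -m creep '{"motion":[[0,0,-5,0,0,0,0],[0,0,-20,0,0,0,0],[0,0,-40,0,0,0,0],[0,0,-40,0,0,0,0],[40,0,0,0,0,0,0],[45,0,0,0,0,0,0],[45,0,0,0,0,0,0],[45,0,0,0,0,0,0],[0,0,0,0,0,0,0],[0,0,0,0,0,0,0]]}'
python3 - <<'E'
from h import *
im,d=cams.get_image('top'); im2,d2=cams.get_image('side'); W=cloud('top',d); hsv=cv2.cvtColor(im,cv2.COLOR_BGR2HSV); H,S=hsv[...,0],hsv[...,1]
for nm,k in dict(green=(H>45)&(H<85)&(S>110),red=((H<8)|(H>172))&(S>140)).items():
    k=k&(W[...,2]>120)&(W[...,0]>480)&(W[...,0]<730)&(abs(W[...,1])<60); print(nm,k.sum(),np.median(W[k],0))
for p in((230,225),(234,151)): print('amber',W[p[1],p[0]])
cv2.imwrite('pics/s5.png',np.hstack([cv2.resize(im2[100:240,160:340],(504,392)),cv2.resize(im[95:255,185:295],(270,392))]))
E
```

```text
eef_pos: [517.6, 20.2, 130.0]
force: [-2.4, 0.3, 14.5]
eef_pos: [518.8, 20.1, 129.9]
force: [-5.2, -0.1, 30.5]
eef_pos: [519.5, 20.1, 129.9]
force: [-5.8, -0.2, 37.2]
clock: 30.2
eef_pos: [529.9, 196.3, 228.6]
tool_rot: [3.141, 0.008, 1.495]
force: [0.2, -1.6, 0.4]
width: 0.1
gripper_force: 0.0
green 94 [688.75836523   6.76432522 129.3279404 ]
red 113 [515.50054734  19.68191999 129.92275261]
amber [427.57738143  23.94211622 126.76618358]
amber [605.27383375  10.9713556  127.79851251]
```

View pics/s5.png

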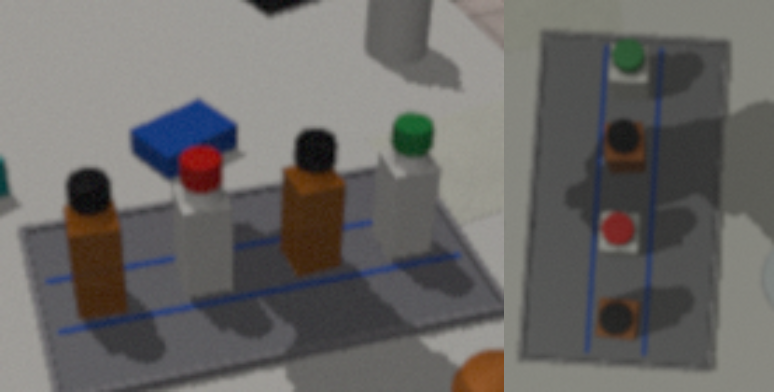

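All four bottles stand in the lane, with red at (200,170) and green at (412,135). Both caps are at about 130 mm, which is home, and the ambers haven't moved.

```bash
python3 -c "
from cell import ctrl
print(ctrl.finish_job())"
```

```text
the job is handed in; nothing more can be done
None
```

I stood both white bottles upright in the lane, set them down without a drop and pressed both caps home (tops at about 130 mm); the ambers are still standing where they were, and I handed the job in at about 30 s.

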